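Load and clamp a notebook in the marking press

TASK

Get the notebook clamped in the marking press: swing the blue-knobbed keeper fully clear of the red lever, raise the lever fully upright so that the presser foot lifts, then slide the notebook along the bed between the guides until it sits fully home, square against the back stop. Finally put the lever fully down again so that the foot clamps the notebook; the keeper is left open. Keep the notebook on the bed and leave the jar, bell, spice jar and stapler round the press where they stand.

Things in the scene. Friction and masses are not known exactly. Their poses are not given: they have to be found in the camera images.
- press: Grey countertop marking press, fixed; place and yaw differ each time. Origin on the counter under the notebook's home centre; +x from the infeed end to the column, +y left, z up. 'Press' coordinates below are in this frame, mm. Aluminium bed top z 20: x -185 to 62, y +-110, then y +-65 to x 131. Column x 69 to 127, y +-42. Head over the bed x 8 to 127, y +-62, z 118 to 156; on it lever cheeks y +-16 to z 182.
- back_stop (a point): Middle of the front face of the dark steel back stop, at bed height: press x 44, y 0, z 20. The stop spans y +-74, top z 36. The notebook's far long side touches it when home.
- guide_mouth (a point): Middle of the mouth of the two low dark guides, at bed height: press x -58, y 0, z 20. From there flared lead-ins narrow from y +-96 to +-76 at x -8 (outside y +-106); then straight guides, inner faces y +-76, to x 44. All tops z 32.
- lever (a joint): Lever, rad; hinge along press y at x 42, y 0, z 172. Steel rod 10 mm thick, red cross-bar 85 mm from the hinge. 0 = down (rod leans 60 degrees from upright towards the infeed end, foot down); 1.047 = upright, foot up; hard stops. Stiff (0.2 N m, 3 N at the bar), stays where left. Cannot rise while the keeper lies across it. Lifts the foot 21 mm per rad.
- lever_grip (a point): Centre of the lever's red cross-bar handle (diameter 16, 40 mm long along press y); at press x -32, y 0, z 214.5 when down and x 42, y 0, z 257 when upright.
- keeper (a joint): Keeper, rad: level bar, diameter 10, at z 196, on an upright axis at press x 24, y -50 (post to z 187). 0 = its 62 mm arm lies along +y over the tooth on the lever's rod and blocks it. Growing = clockwise from above: that arm swings to +x, the blue knob on the opposite arm from y -95 towards -x. Clear of the lever above 0.95, hard stop at 1.2. Light friction (1.5 N at the knob), stays where left.
- keeper_knob (a point): Middle of the keeper's upright blue knob (diameter 14, z 188 to 224; this point at z 206), 45 mm from the keeper's axis; at press x 24, y -95 when closed.
- presser_pad: Sprung presser foot under the head: pad 26 mm along press x, 70 mm along y, centred at x 30, y 0. Origin: on the counter plane below the pad when down; it rises with it. Underside 10 mm above the bed when down, 32 mm when the lever is upright; the pad yields up to 6 mm upward and presses the notebook with about 4 N.
- kraft_notebook: Brown notebook, 140 (own x; solid part 138) x 88 (y) x 13 mm thick (solid 12), 0.13 to 0.25 kg. Origin: centre of its underside. Starts flat on the bed at the infeed end, long side roughly along press y, centre up to 35 mm right (-y) or 5 mm left of the centre line, up to 0.3 rad askew. Home: origin at press x 0, y 0 (guides leave about 7 mm play each side), long side along press y, against the back stop.
- drink_dispenser: Big glass drink dispenser, fixed, never moves, an obstacle between the robot's start and the press: about 230 mm across, with its stand and lid reaching z 430; its tap sticks out towards the robot to about x 0.46 at heights up to 240 mm. Pass in front of it.
- counter_sign: Printed sign board, fixed, never moves, an obstacle left of the press: an upright board 185 mm wide along world y, 225 mm high, near x 0.60, y -0.15 to 0.04. A wall stands at y -0.50.
- tip_jar: Bystander: glass jar, diameter 66, height 79 mm, origin under its centre.
- service_bell: Bystander: desk bell, diameter 84, height 58 mm, origin under its centre.
- spice_jar: Bystander: spice jar with green cap, diameter 46, height 106 mm, origin under its centre.
- stapler: Bystander: stapler, 36 x 135 (its own y) x 42 mm high, origin under its centre.

How it is judged:
On the way, in this order (a step that is already met when the one before it is completed fails the run):
1. the keeper is swung fully open (value of joint keeper above 1 rad), for 0.2 s.
2. the lever is raised fully upright, foot up (value of joint lever above 0.95 rad and value of joint keeper above 0.9 rad), for 0.2 s.
3. with the lever up, the notebook is fully home against the back stop, between the guides (x of kraft_notebook in the frame of press between -0.004 and 0.004 m and y of kraft_notebook in the frame of press between -0.01 and 0.01 m and angle between the x axis of kraft_notebook and the y axis of press, either way round below 0.06 rad and height (world z) of kraft_notebook between 0.015 and 0.024 m and angle between kraft_notebook's own z axis and vertical below 0.05 rad and value of joint lever above 0.85 rad), for 0.2 s.
At the end, for the whole second after the job is handed in: The notebook lies at rest flat on the bed with its centre within 4 mm of home along the press and 10 mm across it, square to within 0.06 rad; the lever is down (below 0.1 rad), the keeper is still open (above 0.9 rad) and the presser pad presses on the notebook with more than 1 N (x of kraft_notebook in the frame of press between -0.004 and 0.004 m and y of kraft_notebook in the frame of press between -0.01 and 0.01 m and angle between the x axis of kraft_notebook and the y axis of press, either way round below 0.06 rad and height (world z) of kraft_notebook between 0.015 and 0.024 m and angle between kraft_notebook's own z axis and vertical below 0.05 rad and value of joint lever below 0.1 rad and value of joint keeper above 0.9 rad and contact force between presser_pad and kraft_notebook above 1 N and linear speed of kraft_notebook below 0.01 m/s); the robot touches nothing.
It fails at once if a bystander (jar, bell, spice jar, stapler) is moved more than 25 mm or tipped over (distance of any of tip_jar, service_bell, spice_jar, stapler from where it was at the start of the episode above 0.025 m or angle between any of tip_jar, service_bell, spice_jar, stapler's own z axis and vertical above 0.35 rad).
It fails at once if the notebook falls off the bed or is lifted or tipped (height (world z) of kraft_notebook below 0.012 m or height (world z) of kraft_notebook above 0.05 m or angle between kraft_notebook's own z axis and vertical above 0.3 rad).
It also fails if it takes over 72 s, if anything falls off the work surface, if the arm or the gripper's body presses on something with over 40 N, if the wrist force passes 120 N, or if a joint passes its speed limit or range.

ROBOT

A 6-joint arm with a two-finger parallel gripper is mounted at the origin on a cart in front of the work surface, level with it; the furniture and walls round the work are solid. World frame = base frame: x ahead of the robot, y to its left, z up, the work surface at z = 0. Lengths are in m, angles in rad, forces in N, time in s.
With the tool pointing down it reaches from about 0.275 to 0.825 m from the base axis. Payload 4.9 kg.
Tool frame: the origin (TCP) lies midway between the tips of the shut fingers; the grasp point (between the pads) lies 19 mm behind it (bot.grip_depth is the distance from the TCP to the grasp point, in m); y points along the fingers, x is the direction in which the jaws open and shut, and the axes are right-handed (so a half turn about y gives the same grasp; the last joint's range is limited). The gripper opens to 85 mm and grips with 20 to 120 N. Pads are 22 mm wide; open, the fingers measure 114 mm over their backs; the gripper's body (76 mm by 85 mm) begins 54 mm behind the grasp point. The pads swing forward as they close: fully open they stand 13 mm farther back than shut.
Start: joints at [1.134, 0.326, -0.193, 1.052, 0, 1.437], TCP at [0.164, 0.525, 0.231] pointing down, gripper open.
Joint ranges: [-2.65, 2.65], [-0.97, 1.79], [-1.3, 1.35], [-1.93, 2.1], [-1.47, 1.37], [-3.14, 3.14]. Speed limits (rad/s): [2.57, 2.57, 3.14, 3.14, 3.14, 3.14].

INTERFACE

Orientations are given as a unit quaternion [w, x, y, z].
In Python, from cell import bot gives the robot as it stands. Calls block until the motion is done:
- bot.move_pose(position, orientation): joint-space move of the TCP to a pose.
- bot.move_linear(position, speed=0.15, rotation=None, until_force=None): straight line of the TCP; rotation=None keeps the orientation; speed is the mean speed in m/s. With until_force (N) it stops when the force on the tool has changed by that much, and returns True; else False.
- bot.goto_joints(angles): joint-space move.
- bot.set_gripper(opening, grasp_force=None): opening from 0.0 (shut) to 1.0 (fully open); grasp_force is the grip in N (None keeps the last); returns when the fingers have stopped.
- bot.wait(seconds).
- bot.solve_ik(position, orientation): joint angles nearest the present ones, or None.
- bot.camera(name): name is "scene" or "top"; returns the picture (420x560x3 uint8, red, green, blue); there is no depth.
- bot.calibration(name): a dict with "mtx" (3x3 intrinsics, pixels), "extrinsics" (4x4, takes a point from world to camera coordinates). Camera axes: x right, y down, z forward; pixel columns grow to the right and rows downward; lengths in m; the calibration is good to about 2 mm. A picture is of the moment at which its call begins. calibration takes no time and is no camera call.
A pose or a line that the arm cannot do raises bot.PlanningError and nothing moves.
- bot.close_job(): hands the job in, once; it reports no verdict.
Trained networks look in the newest picture that a camera, given by its name, has taken for a name from the list of things; names that differ only in an ending like _2 or _b are one class to them, and where a whole thing is asked for, a point or a joint stands for the part that bears it (a point fixed in the world has none). Each returns a list of dicts, best first, with "confidence" (0 to 1); they miss things now and then, are a little off and sometimes report something else, mostly with a low value. They report only what shows in the picture. A call takes as long as a camera call.
- bot.search_frame(camera, thing): "bbox" ([left, top, width, height] in pixels, round what is visible of it).
Readings, each from a call of its own:
- bot.read_clock(): time.
- bot.read_joint_positions(): joint angles.
- bot.read_joint_vel(): joint speeds.
- bot.read_joint_efforts(): joint torques, N m.
- bot.read_position(): TCP position.
- bot.read_tool_rot(): TCP orientation.
- bot.read_ft_force(): force on the tool from outside, world axes, zero at the start.
- bot.read_moment(): the same for the moment, N m.
- bot.read_gripper_width(): opening from 0.0 (shut) to 1.0 (fully open).
Only numpy, scipy, OpenCV 4.12 (cv2) and the standard library are available. Lean on these libraries where they do the work, as an engineer would, in place of code of your own. Each camera call takes 0.05 s, during which the arm holds its last target.

## Working session

There is one attempt and no reset: what is moved stays moved. The work goes in short steps, each a Python script; the robot and the scene stay as the last script left them, time stands still between calls to the robot, and variables do not carry over. Pictures are saved under pics/ and viewed, and the job is handed in when it is done.

```bash
mkdir -p pics; ls
cat > h.py <<'E'
import numpy as np, cv2
from cell import bot
def snap(cam,fn):
    im=bot.camera(cam); cv2.imwrite('pics/'+fn,cv2.cvtColor(im,cv2.COLOR_RGB2BGR)); return im
E
python3 - <<'E'
from h import *
for c in ['scene','top']:
    snap(c,c+'0.png'); k=bot.calibration(c); print(k['mtx'],k['extrinsics'])
    for t in ['press','kraft_notebook','lever','keeper','lever_grip','keeper_knob','presser_pad','tip_jar','service_bell','spice_jar','stapler','drink_dispenser','counter_sign','back_stop']:
        try: print(c,t,[(np.round(d['bbox'],1).tolist(),round(d['confidence'],2)) for d in bot.search_frame(c,t)][:2])
        except Exception as e: print(t,e)
print(bot.read_clock(), bot.read_tool_rot(), bot.read_position())
E
```

```text
pics
[[473.0921435    0.         277.03583668]
 [  0.         473.0921435  208.28728381]
 [  0.           0.           1.        ]] [[ 0.11912452 -0.99274163  0.016535   -0.18602584]
 [-0.76491487 -0.10237854 -0.63594329  0.52528595]
 [ 0.63302021  0.06310857 -0.77155863  1.00901517]
 [ 0.          0.          0.          1.        ]]
scene press [([264.7, 188.7, 117.5, 140.0], 0.72)]
scene kraft_notebook [([286.4, 267.6, 62.3, 49.0], 0.65)]
scene lever [([324.1, 238.4, 26.2, 15.5], 0.74), ([325.4, 207.1, 24.2, 21.7], 0.52)]
scene keeper [([337.9, 205.5, 44.6, 26.8], 0.82)]
scene lever_grip [([327.4, 207.5, 20.0, 18.9], 0.63)]
scene keeper_knob [([341.1, 207.5, 41.1, 27.0], 0.77), ([290.7, 195.1, 26.3, 26.3], 0.16)]
scene presser_pad [([324.9, 237.6, 26.1, 19.0], 0.5)]
scene tip_jar [([376.6, 225.5, 26.9, 32.1], 0.6)]
scene service_bell [([290.1, 196.9, 27.6, 24.4], 0.65), ([326.9, 211.0, 20.6, 14.1], 0.61)]
scene spice_jar [([236.4, 243.7, 19.8, 38.9], 0.7)]
scene stapler [([360.1, 284.0, 32.2, 42.5], 0.81)]
scene drink_dispenser []
scene counter_sign []
scene back_stop [([262.1, 18
[... 579 characters left out ...]
 26.1], 0.74)]
top lever_grip [([325.5, 199.7, 19.7, 10.4], 0.48)]
top keeper_knob [([354.7, 199.4, 20.6, 14.4], 0.6)]
top presser_pad [([324.4, 219.0, 23.6, 20.0], 0.44), ([270.1, 178.2, 105.8, 124.3], 0.17)]
top tip_jar [([373.2, 209.3, 20.3, 29.1], 0.79)]
top service_bell [([289.9, 187.3, 26.3, 19.5], 0.57)]
top spice_jar [([246.7, 235.4, 14.4, 29.9], 0.71)]
top stapler [([353.5, 254.6, 29.4, 47.4], 0.9)]
top drink_dispenser [([327.1, 198.0, 21.5, 13.7], 0.37)]
top counter_sign [([323.9, 199.0, 19.8, 10.2], 0.75), ([295.0, 247.7, 50.7, 40.9], 0.21)]
top back_stop [([269.0, 179.2, 106.3, 124.8], 0.81)]
1.5 [ 0.56968862 -0.56968547 -0.41887988  0.41887108] [0.16400452 0.52500734 0.23127701]
```

View images.

Run:
```python
import cv2
for c,(x,y,w,h) in {'scene':(200,160,220,190),'top':(220,150,200,170)}.items():
    im=cv2.imread(f'pics/{c}0.png'); cr=im[y:y+h,x:x+w]
    cv2.imwrite(f'pics/{c}0c.png',cv2.resize(cr,None,fx=3.15,fy=3.15,interpolation=cv2.INTER_CUBIC))
```

```text
(no output)
```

View pics/scene0.png

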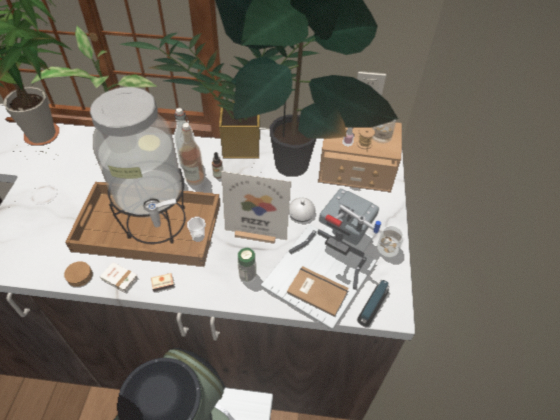

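View pics/top0.png

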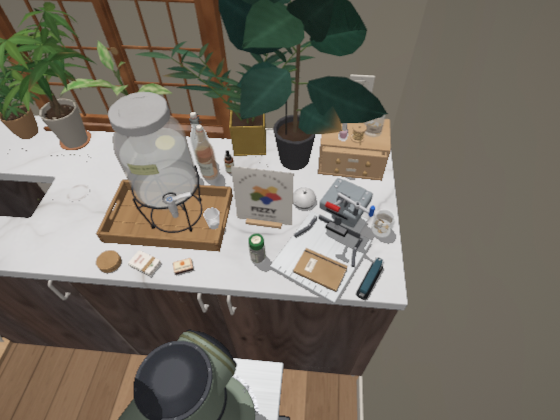

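View pics/scene0c.png

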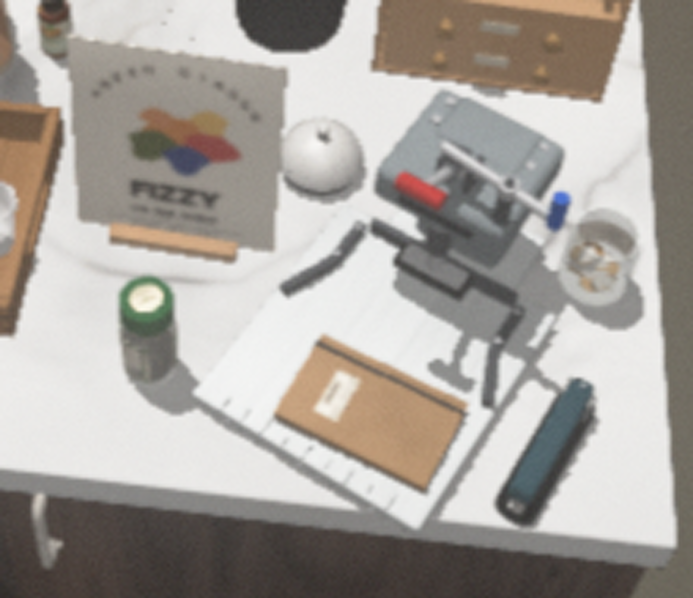

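View pics/top0c.png

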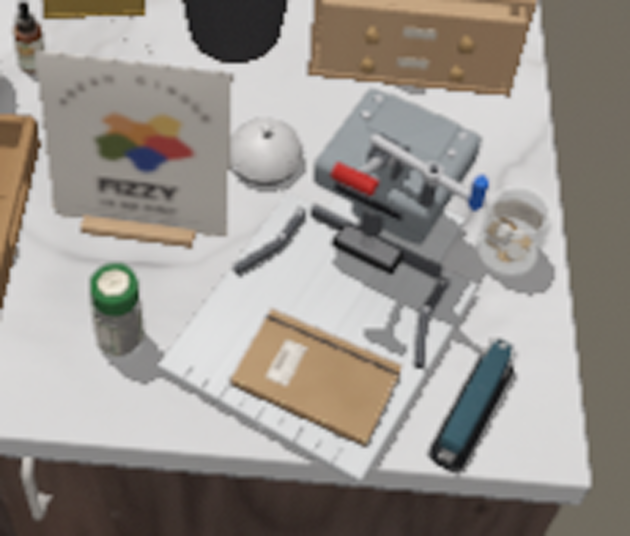

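```bash
cat >> h.py <<'E'
K={}
for c in ['scene','top']:
    k=bot.calibration(c); K[c]=(np.array(k['mtx']),np.array(k['extrinsics']))
def proj(c,P):
    M,E=K[c]; P=np.atleast_2d(P); q=(E[:3,:3]@P.T).T+E[:3,3]; q=(M@q.T).T; return q[:,:2]/q[:,2:]
def ray(c,uv,z):
    M,E=K[c]; d=E[:3,:3].T@np.linalg.solve(M,[uv[0],uv[1],1]); o=-E[:3,:3].T@E[:3,3]
    return o+d*(z-o[2])/d[2]
def P2W(p,X):
    p=np.atleast_2d(p)/1000.; c,s=np.cos(X[2]),np.sin(X[2])
    return np.c_[X[0]+c*p[:,0]-s*p[:,1],X[1]+s*p[:,0]+c*p[:,1],p[:,2]]
OFF={'scene':(200,160),'top':(220,150)}
def unc(c,uv): return (np.array(uv,float)+.5)/3.15-.5+OFF[c]
E
python3 - <<'E'
from h import *
from scipy.optimize import least_squares
obs={'scene':[((-185,110,20),(195,396)),((-185,-110,20),(417,523)),((127,62,156),(445,92)),((127,-62,156),(562,148)),((-32,0,214.5),(420,190)),((24,-95,206),(559,210)),((24,-50,201),(511,183))],
'top':[((-185,110,20),(160,368)),((-185,-110,20),(360,475)),((127,62,156),(375,90)),((127,-62,156),(480,133)),((-32,0,214.5),(355,178)),((24,-95,206),(480,190)),((24,-50,201),(433,168))]}
def f(X):
    return np.concatenate([(proj(c,P2W([p],X))[0]-unc(c,uv)) for c in obs for p,uv in obs[c]])
for y0 in (-.6,0,.6):
    r=least_squares(f,[.6,-.3,y0],loss='soft_l1',x_scale=[.1,.1,.3]); print(r.x,r.cost)
X=r.x; print(np.round(f(X).reshape(-1,2),1).tolist())
np.save('X.npy',X)
for n,p in dict(home=(0,0,20),stop=(44,0,20),grip=(-32,0,214.5),up=(42,0,257),knob=(24,-95,206),axis=(24,-50,196),mouth=(-58,0,20)).items(): print(n,P2W([p],X)[0].round(4))
# triangulate free check for knob, grip
def tri(a,b):
    g=lambda Q:np.r_[proj('scene',Q)[0]-a,proj('top',Q)[0]-b]
    return least_squares(g,[.6,-.3,.1]).x
print('tri knob',tri(unc('scene',(559,210)),unc('top',(480,190))),'grip',tri(unc('scene',(420,190)),unc('top',(355,178))))
# notebook corners z=33 (z20+13)
for c,L in {'scene':[(322,337),(467,405),(426,490),(276,415)],'top':[(271,311),(400,373),(368,443),(232,383)]}.items():
    W=np.array([ray(c,unc(c,q),.033) for q in L]); d=W[:,:2]-X[:2]; cc,s=np.cos(X[2]),np.sin(X[2])
    Q=np.c_[d@[cc,s],d@[-s,cc]]*1000; print(c,Q.round(1).tolist(),'centre',Q.mean(0).round(1), np.linalg.norm(np.diff(Q,axis=0),axis=1).round(0))
    im=cv2.imread(f'pics/{c}0.png'); 
    im=cv2.resize(im,None,fx=4,fy=4,interpolation=cv2.INTER_CUBIC)
    def dl(pp):
        u=proj(c,P2W(pp,X)); cv2.polylines(im,[np.int32((u+.5)*4)],True,(0,255,0),1,cv2.LINE_AA)
    dl([(-185,110,20),(-185,-110,20),(62,-110,20),(62,110,20)]);dl([(8,62,156),(127,62,156),(127,-62,156),(8,-62,156)]);dl([(44,74,36),(44,-74,36)])
    dl([(-58,96,32),(-8,76,32),(44,76,32)]);dl([(-58,-96,32),(-8,-76,32),(44,-76,32)]);dl([(24,-95,188),(24,-95,224)]);dl([(-32,20,214.5),(-32,-20,214.5)])
    x,y=OFF[c]; cv2.imwrite(f'pics/{c}0f.png',im[y*4:y*4+600,x*4:x*4+800] if 0 else im[(y+15)*4:(y+165)*4,(x+20)*4:(x+220)*4])
E
```

```text
[ 0.53292103 -0.27373075 -0.47422649] 15.609542529920557
[ 0.53292103 -0.27373075 -0.47422649] 15.609542529920605
[ 0.53292103 -0.27373075 -0.47422649] 15.609542529920995
[[-1.6, -0.9], [0.2, 2.7], [-1.4, -2.9], [2.3, -0.9], [-0.3, 0.5], [0.6, -1.1], [-1.0, 0.5], [-0.7, -1.2], [0.7, 1.8], [-1.3, -2.3], [2.2, 0.3], [-0.0, 0.5], [0.7, -0.4], [0.4, 0.9]]
home [ 0.5329 -0.2737  0.02  ]
stop [ 0.5721 -0.2938  0.02  ]
grip [ 0.5045 -0.2591  0.2145]
up [ 0.5703 -0.2929  0.257 ]
knob [ 0.5109 -0.3692  0.206 ]
axis [ 0.5314 -0.3292  0.196 ]
mouth [ 0.4813 -0.2472  0.02  ]
tri knob [ 0.54176133 -0.37577106  0.16399196] grip [ 0.65767043 -0.27346695  0.02521608]
scene [[-82.3, 44.4], [-70.1, -89.9], [-156.6, -99.9], [-167.8, 35.4]] centre [-119.2  -27.5] [135.  87. 136.]
top [[-83.4, 45.6], [-77.2, -90.8], [-156.3, -99.0], [-170.3, 36.0]] centre [-121.8  -27. ] [137.  79. 136.]
```

View pics/scene0f.png

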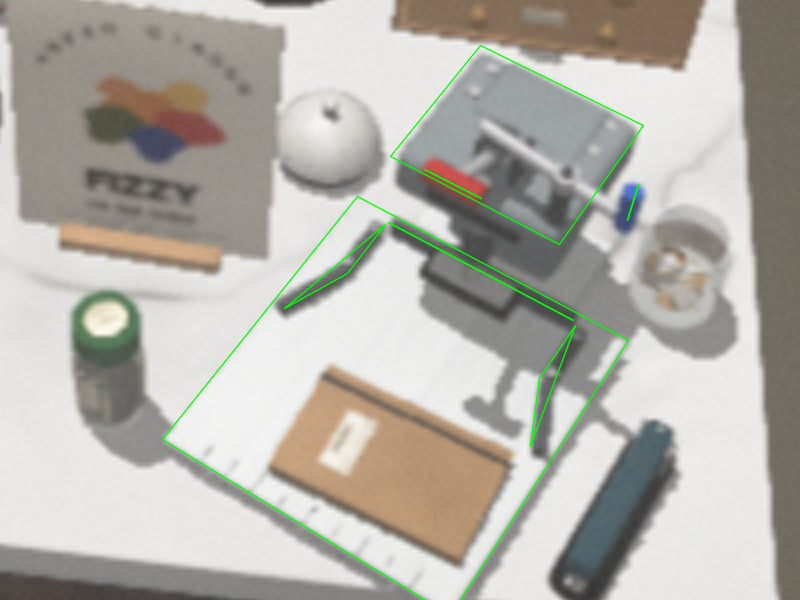

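View pics/top0f.png

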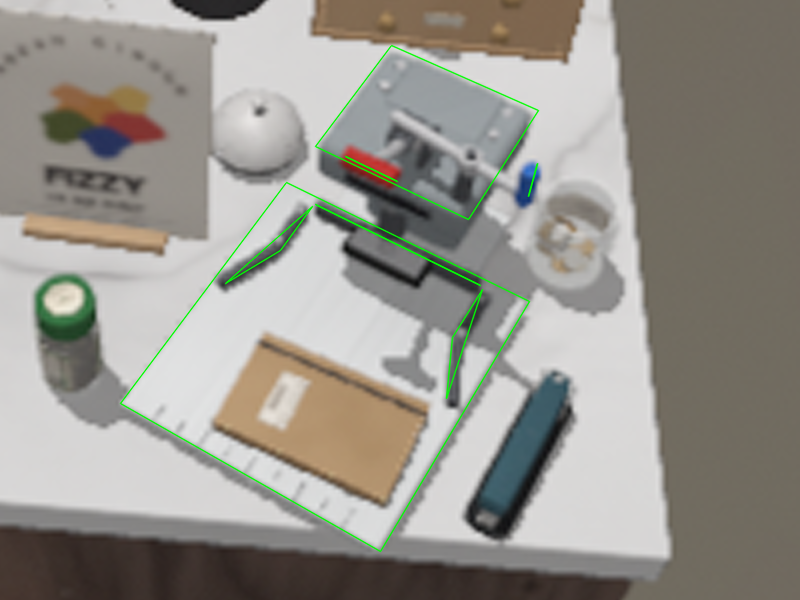

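Run:
```python
import cv2,numpy as np
def z(c,x,y,w,h,f,fn):
    im=cv2.imread(f'pics/{c}0.png')[y:y+h,x:x+w]
    im=cv2.resize(im,None,fx=f,fy=f,interpolation=cv2.INTER_CUBIC)
    for i in range(0,w,10): cv2.putText(im,str(x+i),(i*f,8),0,.3,(0,0,255)); cv2.line(im,(i*f,0),(i*f,h*f),(0,0,255) if i%50==0 else (180,180,255),1) if i%10==0 else 0
    for i in range(0,h,10): cv2.putText(im,str(y+i),(0,i*f+8),0,.3,(0,0,255)); cv2.line(im,(0,i*f),(w*f,i*f),(180,180,255),1)
    cv2.imwrite('pics/'+fn,im)
z('scene',258,185,133,75,6,'sz1.png'); z('scene',258,245,133,90,6,'sz2.png')
z('top',262,172,133,75,6,'tz1.png'); z('top',262,220,133,90,6,'tz2.png')
```

```text
(no output)
```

View pics/sz1.png

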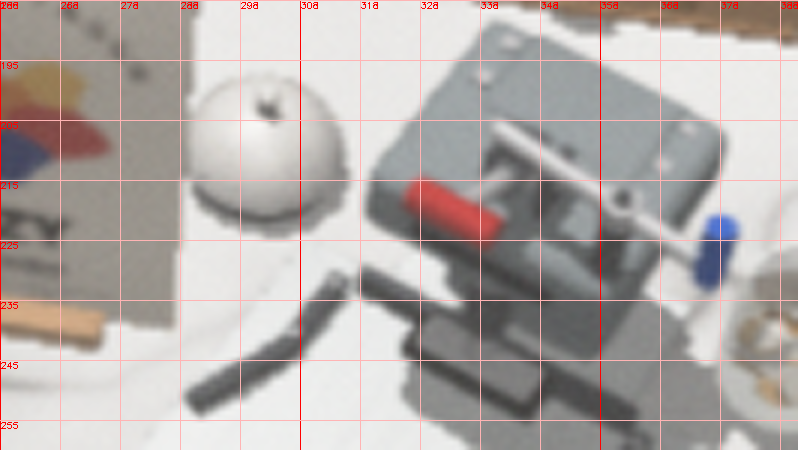

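View pics/sz2.png

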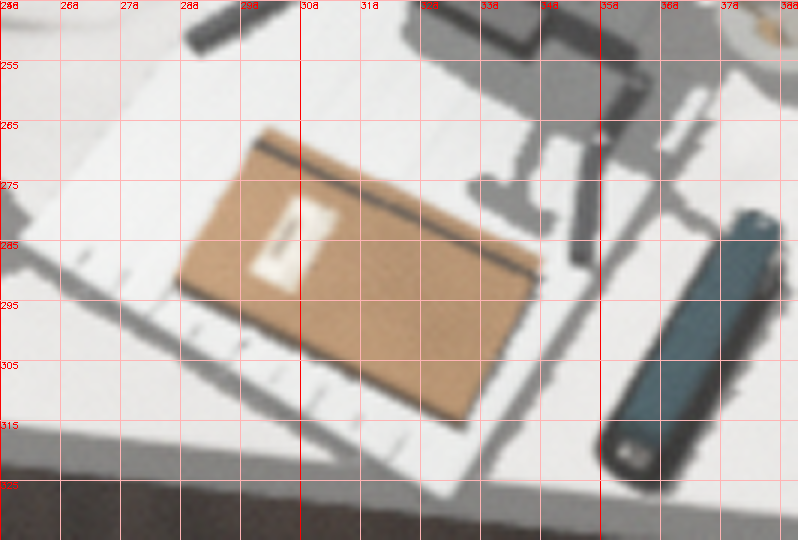

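View pics/tz1.png

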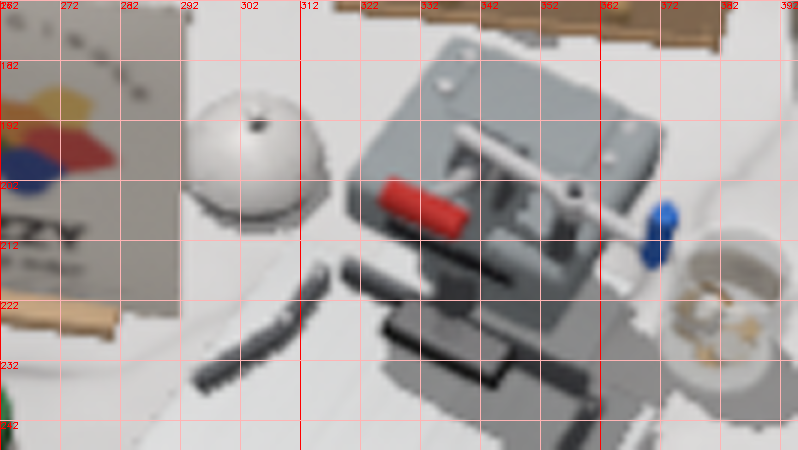

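View pics/tz2.png

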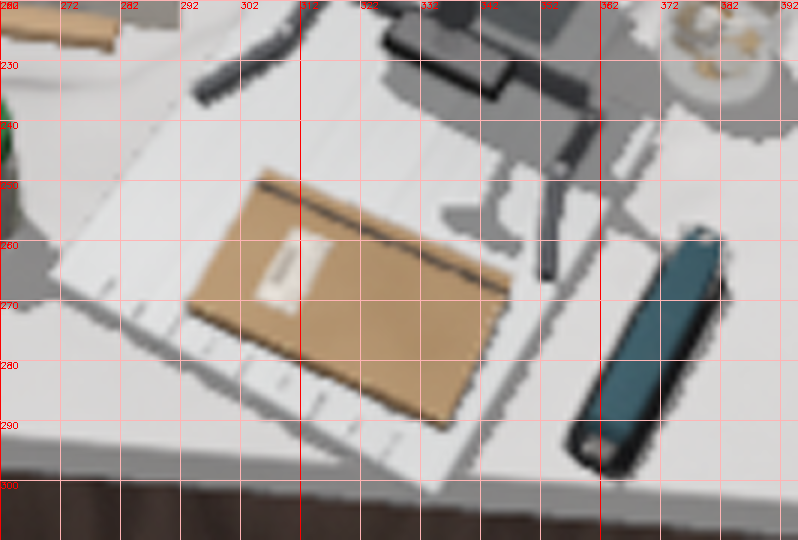

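```bash
cat > fit.py <<'E'
from h import *
from scipy.optimize import least_squares
obs={'scene':[((-185,110,20),(261.7,285)),((-185,-110,20),(331.3,326.5)),((-58,106,32),(288.8,251.7)),((-58,-96,20),(353,289.2)),((-58,-106,20),(356.3,289.3)),((44,74,36),(318.3,229.2)),((44,-74,36),(364.2,253.3)),((24,-95,224),(378.3,222.3)),((24,-95,188),(376,232.2)),((-32,0,214.5),(333.5,220)),((24,-50,203),(361.7,218.3))],
'top':[((-185,110,20),(270,265)),((-185,-110,20),(334.5,301.7)),((-58,106,32),(294.5,234.5)),((-58,-96,20),(352,266.3)),((-58,-106,20),(354.2,266.3)),((44,74,36),(319,215.7)),((44,-74,36),(360.3,235)),((24,-95,224),(372.7,207)),((24,-95,188),(370.7,215.7)),((-32,0,214.5),(332.5,206.5)),((24,-50,203),(357.7,203.7))]}
def f(X,off=True):
    r=np.concatenate([(proj(c,P2W([p],X))[0]+(X[3+2*i:5+2*i])-np.array(uv)+.42) for i,c in enumerate(obs) for p,uv in obs[c]])
    return np.r_[r,X[3:]/.5]
r=least_squares(f,[.6,-.3,-.4,0,0,0,0],loss='soft_l1'); X=r.x; print(X,r.cost)
print(f(X)[:-4].reshape(2,-1,2).round(1).tolist())
np.save('X.npy',X)
E
python3 fit.py
```

```text
[ 0.53436341 -0.27405396 -0.47944289  0.24508215  0.09357049 -0.10941309
  0.02494812] 16.56974313791502
[[[-1.0, -0.8], [1.3, 1.8], [-0.3, -1.8], [-0.9, -0.5], [-0.9, 1.3], [-0.7, 1.0], [-0.5, 1.6], [1.5, -1.4], [1.1, -2.3], [-0.1, 0.5], [0.1, -0.4]], [[0.0, 0.0], [0.2, 0.5], [-0.8, -0.6], [-1.1, 0.0], [-0.3, 1.6], [-0.2, -0.0], [-0.2, 1.2], [1.6, -1.3], [1.3, -1.9], [0.2, 0.2], [0.3, -0.2]]]
```

```bash
cat >> h.py <<'E'
X=np.load('X.npy')[:3] if __import__('os').path.exists('X.npy') else None
def W2P(w):
    d=np.atleast_2d(w)[:,:2]-X[:2]; c,s=np.cos(X[2]),np.sin(X[2]); return np.c_[d@[c,s],d@[-s,c]]*1000
E
python3 - <<'E'
from h import *
bb={'scene':dict(tip=[376.6,225.5,26.9,32.1],bell=[290.1,196.9,27.6,24.4],spice=[236.4,243.7,19.8,38.9]),'top':dict(tip=[373.2,209.3,20.3,29.1],bell=[289.9,187.3,26.3,19.5],spice=[246.7,235.4,14.4,29.9])}
hh=dict(tip=.04,bell=.025,spice=.05)
for c in bb:
  for n,b in bb[c].items():
    w=ray(c,(b[0]+b[2]/2,b[1]+b[3]/2),hh[n]); print(c,n,w.round(3),W2P(w).round(0))
def u6(o,q): return (np.array(q)+.5)/6-.5+o
# stapler top outline z .04 / base
for c,o,L in [('scene',(258,245),[(735,210),(780,225),(610,425),(660,490)]),('top',(262,220),[(690,230),(728,295),(570,445),(615,478)])]:
  for q in L: print(c,'stapler',W2P(ray(c,u6(o,q),.02)).round(0), )
for c,o,L in [('scene',(258,245),[(268,128),(541,260),(465,422),(177,280)]),('top',(262,220),[(265,170),(511,278),(445,425),(190,305)])]:
    Q=np.array([W2P(ray(c,u6(o,q),.033))[0] for q in L]); print('book',Q.round(0).tolist(),Q.mean(0).round(1),np.arctan2(*(Q[0]-Q[1])).round(3),np.arctan2(*(Q[3]-Q[2])).round(3))
for q in [(145,255),(155,215)]: print('disp',ray('scene',q,0.02).round(3))
E
```

```text
scene tip [ 0.59  -0.435  0.04 ] [[ 123. -117.]]
scene bell [ 0.688 -0.185  0.025] [[ 95. 149.]]
scene spice [ 0.461 -0.049  0.05 ] [[-169.  166.]]
top tip [ 0.589 -0.435  0.04 ] [[ 123. -117.]]
top bell [ 0.689 -0.173  0.025] [[ 90. 161.]]
top spice [ 0.448 -0.041  0.05 ] [[-184.  167.]]
scene stapler [[   9. -147.]]
scene stapler [[  14. -167.]]
scene stapler [[-116. -150.]]
scene stapler [[-130. -181.]]
top stapler [[   9. -150.]]
top stapler [[ -15. -181.]]
top stapler [[-129. -151.]]
top stapler [[-133. -177.]]
book [[-81.0, 44.0], [-70.0, -90.0], [-157.0, -101.0], [-169.0, 35.0]] [-119.4  -28. ] -0.081 -0.094
book [[-83.0, 46.0], [-72.0, -89.0], [-159.0, -99.0], [-170.0, 36.0]] [-120.8  -26.3] -0.088 -0.082
disp [0.47  0.236 0.02 ]
disp [0.611 0.249 0.02 ]
```

```bash
cat >> h.py <<'E'
from scipy.spatial.transform import Rotation as Ro
def quat(rel=0.,tilt=0.,flip=False):
    """jaw along press +y rotated by rel; tilt leans the body towards press -x"""
    a=X[2]+rel; u=np.array([-np.sin(a),np.cos(a),0]); f=np.array([np.cos(a),np.sin(a),0])
    ap=np.sin(tilt)*f-np.cos(tilt)*np.array([0,0,1.])
    if flip: u=-u
    R=np.c_[u,ap,np.cross(u,ap)]; q=Ro.from_matrix(R).as_quat(); return [float(v) for v in (q[3],q[0],q[1],q[2])]
def W(*p): return [float(v) for v in P2W([p],X)[0]]
E
python3 - <<'E'
from h import *
for fl in (False,True):
  for n,p,r in [('k0',(60,-95,260),0),('k1',(-5,-85,192),-1.2),('k1b',(-5,-85,192),-.6),('l0',(-60,0,205),0),('l1',(20,0,245),0),('n',(-190,-20,15),0),('n1',(-55,0,15),0),('s',(-120,-125,25),0),('d',(65,0,250),0)]:
    j=bot.solve_ik(W(*p),quat(r,0,fl)); print(fl,n,None if j is None else np.round(j,2).tolist())
for p,q in [([.2,.28,.35],0)]:
    print(bot.solve_ik([.18,.30,.35],bot.read_tool_rot()),bot.solve_ik([.33,0,.35],quat(0,0,False)),bot.solve_ik([.33,0,.35],quat(0,0,True)))
E
```

```text
False k0 [-0.73, 0.54, 0.21, 1.24, 0.0, -0.25]
False k1 [-0.74, 0.45, -0.11, 1.01, 0.0, 0.94]
False k1b [-0.74, 0.45, -0.11, 1.01, 0.0, 0.34]
False l0 [-0.61, 0.33, -0.26, 0.98, 0.0, -0.13]
False l1 [-0.59, 0.45, 0.03, 1.15, 0.0, -0.11]
False n [-0.7, 0.38, -0.81, 0.38, 0.0, -0.22]
False n1 [-0.61, 0.56, -0.46, 0.55, 0.0, -0.13]
False s [-0.88, 0.47, -0.59, 0.51, 0.0, -0.4]
False d [-0.59, 0.54, 0.19, 1.22, 0.0, -0.11]
True k0 [-0.73, 0.54, 0.21, 1.24, 0.0, 2.89]
True k1 [-0.74, 0.45, -0.11, 1.01, 0.0, -2.2]
True k1b [-0.74, 0.45, -0.11, 1.01, 0.0, -2.8]
True l0 [-0.61, 0.33, -0.26, 0.98, 0.0, 3.01]
True l1 [-0.59, 0.45, 0.03, 1.15, 0.0, 3.03]
True n [-0.7, 0.38, -0.81, 0.38, 0.0, 2.92]
True n1 [-0.61, 0.56, -0.46, 0.55, 0.0, 3.01]
True s [-0.88, 0.47, -0.59, 0.51, 0.0, 2.74]
True d [-0.59, 0.54, 0.19, 1.22, 0.0, 3.04]
[ 8.18419907e-01 -1.17129992e-01 -3.93943301e-01  1.29396997e+00
  2.10822257e-06  1.12119826e+00] [-0.22492197 -0.15763183 -0.42735771  1.30107045  0.          0.25452091] [-0.22492197 -0.15763183 -0.42735771  1.30107045  0.         -2.88707174]
```

Run:
```python
from h import *
bot.set_gripper(0.0)
bot.move_pose([.18,.30,.35],bot.read_tool_rot())
bot.move_pose([.33,0,.35],quat())
bot.move_pose(W(-60,-95,300),quat())
bot.move_linear(W(58,-95,300),speed=.2)
bot.move_linear(W(58,-95,225),speed=.15)
print(bot.read_clock(),bot.read_gripper_width(),W2P(bot.read_position()),bot.read_ft_force())
snap('scene','s1.png');snap('top','t1.png')
import cv2
a=cv2.imread('pics/s1.png')[160:310,260:410];b=cv2.imread('pics/t1.png')[150:300,260:410]
cv2.imwrite('pics/c1.png',cv2.resize(np.hstack([a,b]),None,fx=2.66,fy=2.66,interpolation=cv2.INTER_CUBIC))
```

```text
7.2417 -0.0008393761015761928 [[ 57.98973688 -95.10412429]] [ 0.54486813 -0.55740104 -0.52414811]
```

View pics/c1.png

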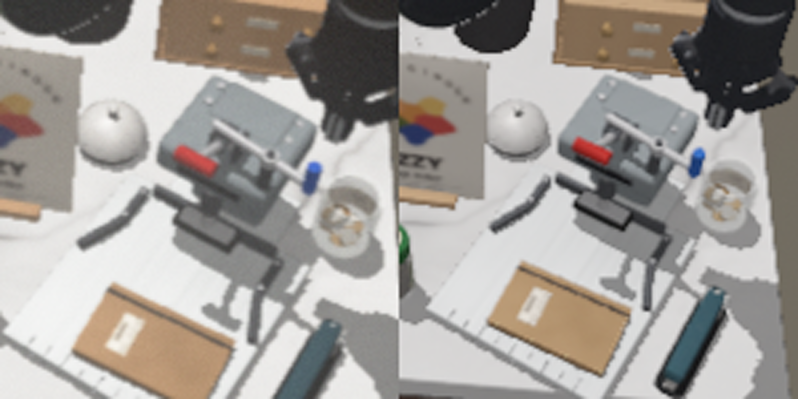

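Run:
```python
from h import *
bot.move_linear(W(58,-95,196),speed=.1)
def fp(t,g=18.): 
    s,c=np.sin(t),np.cos(t); return W(24-45*s+g*c,-50-45*c-g*s,196)
for t in [0,.2,.4,.6,.8,.95,1.1,1.2,1.3]:
    h=bot.move_linear(fp(t),speed=.06,rotation=quat(-t),until_force=8 if t>.9 else 15)
    print(t,h,bot.read_ft_force().round(1))
    if h: break
t0=t
print(bot.read_clock(),W2P(bot.read_position()))
snap('scene','s2.png');snap('top','t2.png')
a=cv2.imread('pics/s2.png')[160:310,260:410];b=cv2.imread('pics/t2.png')[150:300,260:410]
cv2.imwrite('pics/c2.png',cv2.resize(np.hstack([a,b]),None,fx=2.66,fy=2.66,interpolation=cv2.INTER_CUBIC))
```

```text
0 False [ 0.2 -0.2  0. ]
0.2 False [-0.3 -0.2  0.2]
0.4 False [-0.3  0.5 -0.3]
0.6 False [-0.1 -0.5  0. ]
0.8 False [-1.   0.3  1.1]
0.95 False [-0.6  0.3  0.5]
1.1 False [-0.1 -0.6  0.9]
1.2 False [ 0.2 -3.6 -1.9]
1.3 False [  1.3 -14.5  -5.6]
10.7 [[-11.85044208 -83.87630642]]
```

View pics/c2.png

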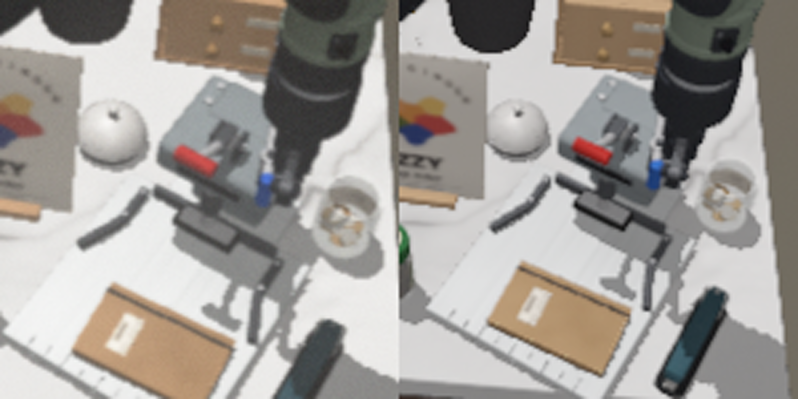

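Run:
```python
from h import *
bot.move_linear(W(3,-100,196),speed=.1)
bot.move_linear(W(3,-100,300),speed=.25)
bot.move_pose(W(-70,0,300),quat())
bot.move_linear(W(-70,0,202),speed=.15)
def b(t): 
    p=1.0472-t; return 42-85*np.sin(p),172+85*np.cos(p)
h=False
for t in [0,.15,.3,.45,.6,.75,.9,1.0472]:
    x,z=b(t); h=bot.move_linear(W(x-18,0,z-13),speed=.06,until_force=25)
    print(t,h,bot.read_ft_force().round(1))
    if h: break
if not h:
    h=bot.move_linear(W(42-8,0,257-13),speed=.04,until_force=10); print(h,bot.read_ft_force().round(1))
print(bot.read_clock(),W2P(bot.read_position()),bot.read_position()[2])
bot.move_linear(W(5,0,244),speed=.1); bot.move_linear(W(-90,0,244),speed=.25); 
snap('scene','s3.png');snap('top','t3.png')
a=cv2.imread('pics/s3.png')[160:310,260:410];b=cv2.imread('pics/t3.png')[150:300,260:410]
cv2.imwrite('pics/c3.png',cv2.resize(np.hstack([a,b]),None,fx=2.66,fy=2.66,interpolation=cv2.INTER_CUBIC))
```

```text
0 False [-6.1  3.3  5.4]
0.15 False [-8.8  4.6  7.3]
0.3 False [-9.1  5.3  8.2]
0.45 False [-6.4  3.   5.9]
0.6 False [-2.5  0.5  1.4]
0.75 False [-0.5 -0.3 -0. ]
0.9 False [ 0.8  0.1 -0.3]
1.0472 False [-5.5  3.1  2.7]
True [-2.7  1.4  2.2]
16.8583 [[22.71079623  0.13146684]] 0.24301954924405347
```

View pics/c3.png

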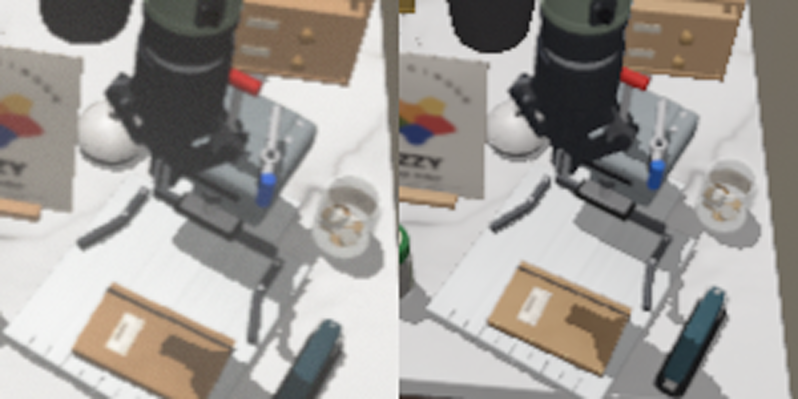

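Run:
```python
from h import *
q=quat(-np.pi/2)
bot.move_pose(W(-117,-117,150),q)
bot.move_linear(W(-117,-117,26),speed=.15)
print(bot.read_ft_force().round(1))
print(bot.move_linear(W(-117,-82,26),speed=.05,until_force=15),bot.read_ft_force().round(1))
bot.move_linear(W(-117,-95,26),speed=.1)
bot.move_linear(W(-117,-110,200),speed=.25)
bot.move_pose(W(-260,0,200),quat())
print(bot.read_clock())
snap('scene','s4.png');snap('top','t4.png')
a=cv2.imread('pics/s4.png')[160:340,255:405];b=cv2.imread('pics/t4.png')[150:330,255:405]
cv2.imwrite('pics/c4.png',cv2.resize(np.hstack([a,b]),None,fx=2.66,fy=2.66,interpolation=cv2.INTER_CUBIC))
```

```text
[ 0.2 -0.1 -0.3]
False [ 0.3 -0.4 -0.3]
23.2583
```

View pics/c4.png

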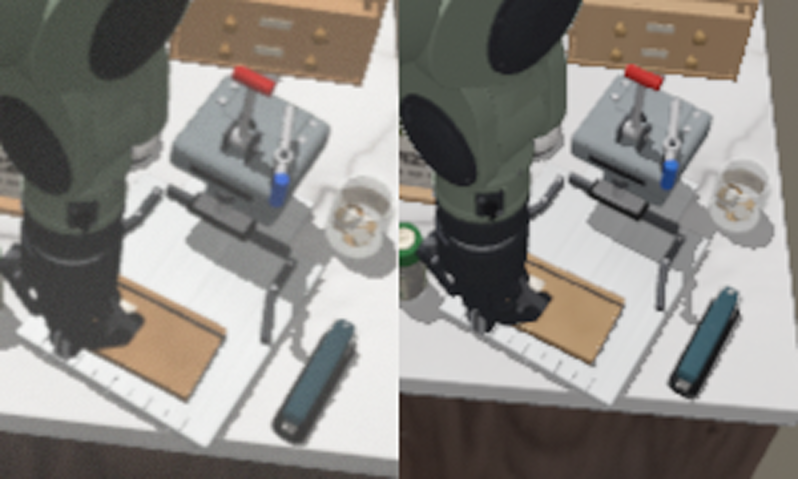

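Run:
```python
from h import *
for c,o,L in [('scene',(255,160),[(224,338),(189,399)]),('top',(255,150),[(624-399,305),(596-399,363)])]:
    for q in L: print(c,W2P(ray(c,(np.array(q)+.5)/2.66-.5+o,.033)).round(0))
bot.set_gripper(1.0)
q=quat(0,.12)
bot.move_linear(W(-196,0,60),speed=.2,rotation=q)
h=bot.move_linear(W(-196,0,7),speed=.04,until_force=3)
print(h,bot.read_position(),bot.read_ft_force().round(1),bot.read_clock(),bot.read_gripper_width())
snap('scene','s5.png');snap('top','t5.png')
a=cv2.imread('pics/s5.png')[160:340,255:405];b=cv2.imread('pics/t5.png')[150:330,255:405]
cv2.imwrite('pics/c5.png',cv2.resize(np.hstack([a,b]),None,fx=2.66,fy=2.66,interpolation=cv2.INTER_CUBIC))
```

```text
scene [[-81. -69.]]
scene [[-157.  -74.]]
top [[-79. -67.]]
top [[-158.  -76.]]
False [ 0.36063653 -0.1837876   0.00718745] [ 0.5 -0.1  0.6] 26.5333 1.0030581299929224
```

View pics/c5.png

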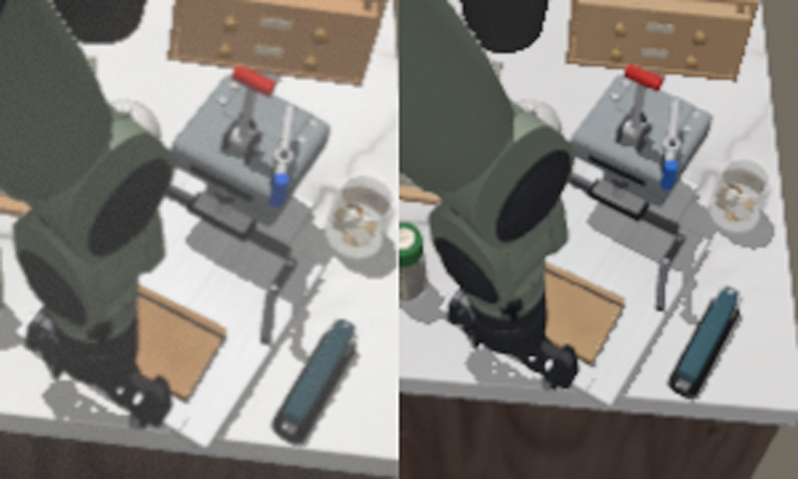

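Run:
```python
from h import *
bot.move_linear(W(-196,0,12),speed=.05)
h=bot.move_linear(W(-80,0,12),speed=.06,until_force=12)
print(h,W2P(bot.read_position()),bot.read_position()[2],bot.read_ft_force().round(1),bot.read_clock())
snap('scene','s6.png');snap('top','t6.png')
a=cv2.imread('pics/s6.png')[160:340,255:405];b=cv2.imread('pics/t6.png')[150:330,255:405]
cv2.imwrite('pics/c6.png',cv2.resize(np.hstack([a,b]),None,fx=2.66,fy=2.66,interpolation=cv2.INTER_CUBIC))
```

```text
False [[-8.00905401e+01  5.12872499e-03]] 0.012054136492842628 [-0.4  0.5 -0.3] 28.9667
```

View pics/c6.png

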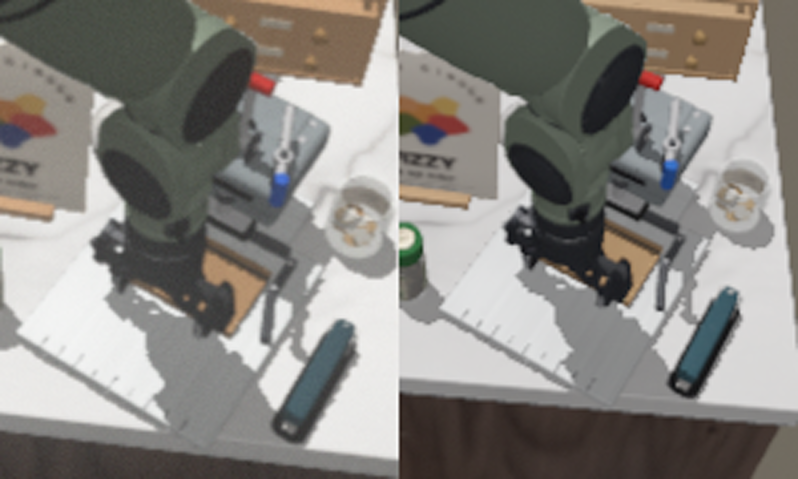

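Notebook is being pushed, squarely, with its far edge near the stop. Continue gently to contact.

Run:
```python
from h import *
h=bot.move_linear(W(-44,0,12),speed=.025,until_force=10)
print(h,W2P(bot.read_position()),bot.read_position()[2],bot.read_ft_force().round(1),bot.read_clock())
bot.wait(.4)
print(W2P(bot.read_position()),bot.read_ft_force().round(1))
snap('scene','s7.png');snap('top','t7.png')
a=cv2.imread('pics/s7.png')[160:340,255:405];b=cv2.imread('pics/t7.png')[150:330,255:405]
cv2.imwrite('pics/c7.png',cv2.resize(np.hstack([a,b]),None,fx=2.66,fy=2.66,interpolation=cv2.INTER_CUBIC))
```

```text
True [[-5.38211417e+01 -1.25363762e-02]] 0.011126797104673049 [-1.   0.5  0.5] 30.1167
[[-5.46325276e+01  2.74033335e-02]] [-0.4 -0.2  0.7]
```

View pics/c7.png

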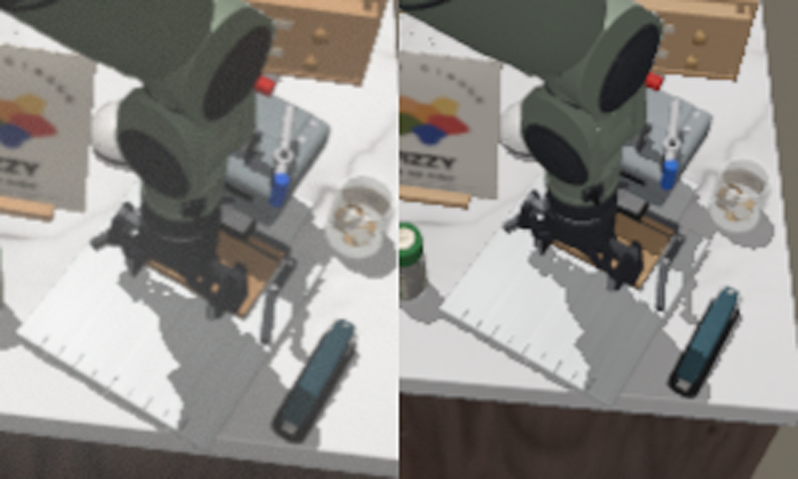

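Run:
```python
from h import *
h=bot.move_linear(W(-46,0,12),speed=.012,until_force=9)
print(h,W2P(bot.read_position()),bot.read_ft_force().round(1),bot.read_clock())
p=W2P(bot.read_position())[0]
bot.move_linear(W(p[0]+.5,0,12),speed=.01); bot.wait(.5); print(W2P(bot.read_position()),bot.read_ft_force().round(1))
bot.move_linear(W(-75,0,13),speed=.06)
bot.move_linear(W(-130,0,120),speed=.25)
bot.move_linear(W(-130,0,320),speed=.3,rotation=quat())
bot.set_gripper(0.0)
bot.move_pose(W(110,60,330),quat())
print(bot.read_clock())
snap('scene','s8.png');snap('top','t8.png')
a=cv2.imread('pics/s8.png')[160:340,255:405];b=cv2.imread('pics/t8.png')[150:330,255:405]
cv2.imwrite('pics/c8.png',cv2.resize(np.hstack([a,b]),None,fx=2.66,fy=2.66,interpolation=cv2.INTER_CUBIC))
```

```text
True [[-53.90994767   0.15310636]] [-0.4  0.5  0.2] 31.05
[[-5.35563740e+01  1.96209832e-02]] [-0.8  0.9 -0.1]
35.625
```

View pics/c8.png

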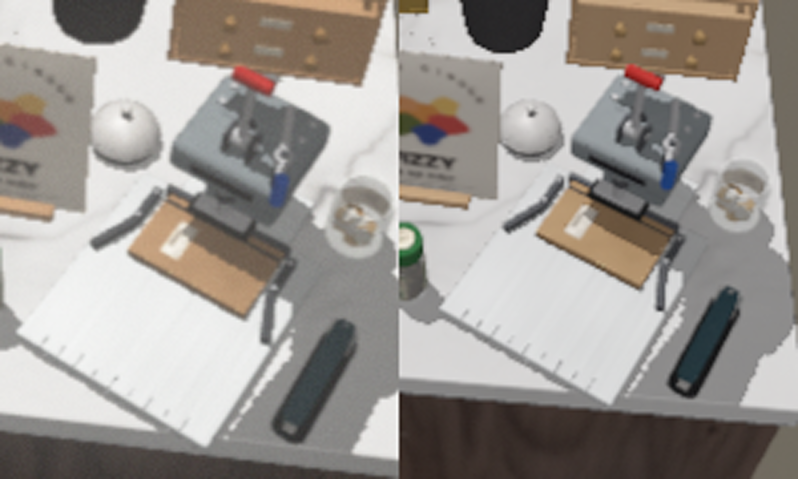

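Run:
```python
from h import *
def z(c,x,y,w,h,f,fn):
    im=cv2.imread(f'pics/{c}8.png')[y:y+h,x:x+w]
    cv2.imwrite('pics/'+fn,cv2.resize(im,None,fx=f,fy=f,interpolation=cv2.INTER_CUBIC))
z('s',285,215,90,70,8,'z8s.png');z('t',285,205,90,70,8,'z8t.png')
im=[]
for c,f,x,y in [('scene','s8',295,215),('top','t8',295,205)]:
    a=cv2.resize(cv2.imread(f'pics/{f}.png'),None,fx=5,fy=5,interpolation=cv2.INTER_CUBIC)
    L=P2W([(-44,70,33),(44,70,33),(44,-70,33),(-44,-70,33)],X)
    cv2.polylines(a,[np.int32((proj(c,L)+.5)*5)],True,(0,255,0),1,cv2.LINE_AA)
    im.append(a[y*5:y*5+350,x*5:x*5+400])
cv2.imwrite('pics/z8.png',np.hstack(im))
```

```text
(no output)
```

View pics/z8.png

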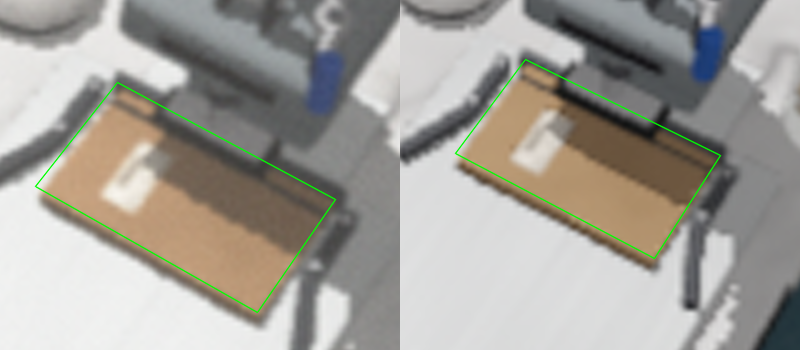

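Run:
```python
from h import *
bot.move_linear(W(76,0,320),speed=.2)
bot.move_linear(W(76,0,254),speed=.12)
def b(t): 
    p=1.0472-t; return 42-85*np.sin(p),172+85*np.cos(p)
for t in [1.0,.9,.8,.7,.6,.5]:
    x,z=b(t); h=bot.move_linear(W(x+18,0,z-2),speed=.06,until_force=25)
    print(t,h,bot.read_ft_force().round(1))
    if h: break
x,z=b(.5)
bot.move_linear(W(x+26,0,z+2),speed=.1)
bot.move_linear(W(x+26,0,z+40),speed=.2)
bot.move_linear(W(x,0,z+40),speed=.2)
snap('scene','s9.png');snap('top','t9.png');print(bot.read_clock())
a=cv2.imread('pics/s9.png')[160:310,260:410];b=cv2.imread('pics/t9.png')[150:300,260:410]
cv2.imwrite('pics/c9.png',cv2.resize(np.hstack([a,b]),None,fx=2.66,fy=2.66,interpolation=cv2.INTER_CUBIC))
```

```text
1.0 False [0.4 0.5 0.3]
0.9 False [ 1.3 -1.1  0.6]
0.8 False [-0.4 -0.   1.1]
0.7 False [-0.5 -0.1  0.5]
0.6 False [-0.5 -1.3 -0.3]
0.5 False [-0.6 -0.4  0.8]
39.8417
```

View pics/c9.png

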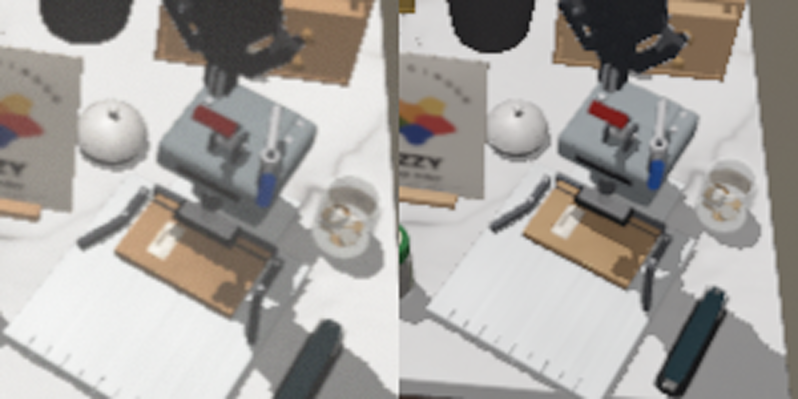

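Run:
```python
from h import *
def b(t): 
    p=1.0472-t; return 42-85*np.sin(p),172+85*np.cos(p)
for t in [.45,.35,.25,.15,.07,0]:
    x,z=b(t); h=bot.move_linear(W(x-2,0,z+7),speed=.06,until_force=25)
    print(t,h,bot.read_ft_force().round(1),bot.read_position()[2])
    if h: break
if not h:
    h=bot.move_linear(W(-35,0,206),speed=.03,until_force=12); print(h,bot.read_ft_force().round(1),bot.read_position()[2])
bot.wait(.3);print(bot.read_ft_force().round(1),W2P(bot.read_position()))
bot.move_linear(W(-36,0,280),speed=.2)
bot.move_pose(W(-110,120,350),quat())
snap('scene','s10.png');snap('top','t10.png');print(bot.read_clock())
a=cv2.imread('pics/s10.png')[160:310,260:410];b=cv2.imread('pics/t10.png')[150:300,260:410]
cv2.imwrite('pics/c10.png',cv2.resize(np.hstack([a,b]),None,fx=2.66,fy=2.66,interpolation=cv2.INTER_CUBIC))
```

```text
0.45 True [-2.7  1.5  4.8] 0.2500657866674666
[-3.1  1.2  5.4] [[-10.70847284   0.07575407]]
41.8417
```

View pics/c10.png

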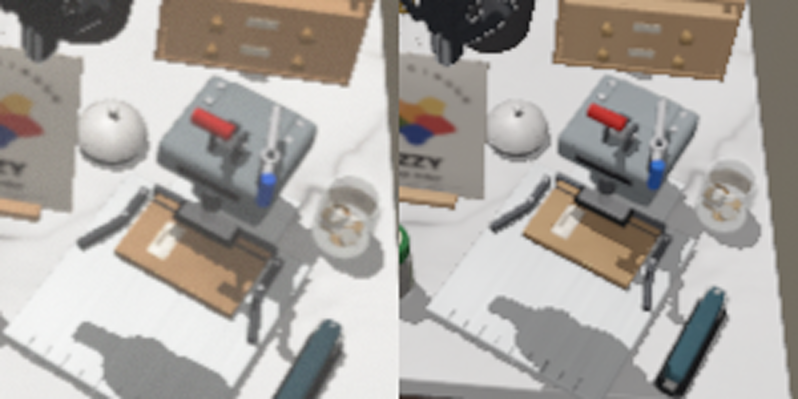

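Run:
```python
from h import *
def b(t): 
    p=1.0472-t; return 42-85*np.sin(p),172+85*np.cos(p)
x,z=b(.42)
bot.move_pose(W(x,0,300),quat())
bot.move_linear(W(x,0,z+20),speed=.15)
h=bot.move_linear(W(x,0,z+5),speed=.02,until_force=4); print(h,bot.read_position()[2]-z/1000)
for t in [.35,.28,.21,.14,.07,0]:
    x,z=b(t); h=bot.move_linear(W(x,0,z+7),speed=.03,until_force=30)
    print(t,h,bot.read_ft_force().round(1),bot.read_position()[2])
    if h: break
if not h:
    h=bot.move_linear(W(-34,0,206),speed=.02,until_force=10); print(h,bot.read_ft_force().round(1),bot.read_position()[2])
bot.wait(.2);print(bot.read_ft_force().round(1),W2P(bot.read_position()))
bot.move_linear(W(-36,0,280),speed=.2)
bot.move_pose(W(-110,120,350),quat())
snap('scene','s11.png');snap('top','t11.png');print(bot.read_clock())
a=cv2.imread('pics/s11.png')[160:310,260:410];b=cv2.imread('pics/t11.png')[150:300,260:410]
cv2.imwrite('pics/c11.png',cv2.resize(np.hstack([a,b]),None,fx=2.66,fy=2.66,interpolation=cv2.INTER_CUBIC))
```

```text
True 0.008643282757278548
0.35 False [-8.7  3.7 11.3] 0.2452137516881335
0.28 False [-8.7  4.4 12.4] 0.2411950573455809
0.21 False [-5.1  1.7  8.4] 0.23656944635898064
0.14 False [-2.6  0.8  3.3] 0.23138378036073134
0.07 False [-0.6  0.5 -0.6] 0.22632344475206925
0 False [-1.2  1.2  6.4] 0.22225363230972656
True [-0.9 -0.   5.1] 0.2222269563007365
[-1.5  0.7  5.5] [[-30.81207904  -0.03801496]]
47.35
```

View pics/c11.png

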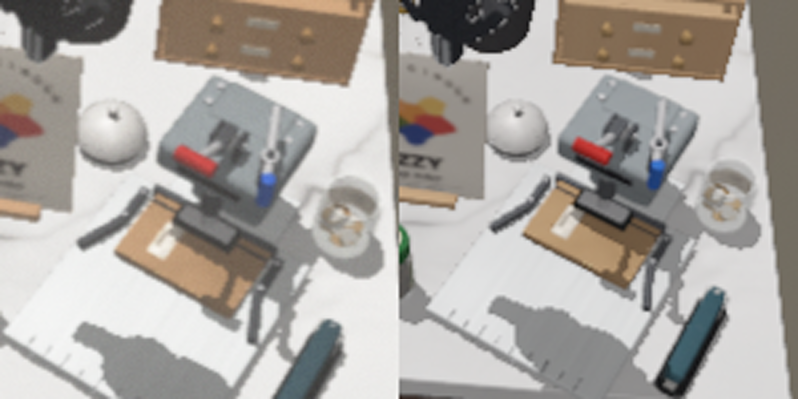

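Run:
```python
from h import *
bot.wait(.5);print(bot.read_ft_force().round(1),bot.read_clock())
print(bot.close_job())
```

```text
[-0.3 -0.3  0.5] 47.85
the job is handed in; nothing more can be done
None
```

I completed all the steps and handed the job in at 47.9 s. The notebook is home and clamped as far as I could check, but I had no direct reading of the joints or the pad force.

1. **Keeper:** I pushed the knob round with shut fingers until the force rose to about 14.5 N, so it should be at its hard stop. The last pictures still show it open.
2. **Lever up:** I pushed the red bar along its arc until it met the stop at about press x 42. The picture showed it upright.
3. **Notebook:** I first nudged it about 27 mm left, then pushed it square with the open fingers against the back stop. I pushed a second time because the contact force had dropped to near zero. In both cameras its outline matched the predicted home position to about 1–2 mm, and it was square.
4. **Lever down:** My first press from above stopped early, when the 25 N contact limit tripped at about 0.45 rad. I repeated it more slowly, and the bar's top ended at z 222.2 mm, against 222.5 mm expected for fully down.

**Last checks:** the bar was back where it started in the picture, and the notebook did not shift while the lever went down. The four bystanders looked unmoved, and the tool force was near zero. I did not measure the pad's clamping force; I inferred it from the lever being down on the notebook.

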